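# Cull the rocking glass tile on the checking plate

### The arm

A 7-joint arm with a two-finger parallel gripper is mounted at the origin on a cart in front of the work surface, level with it; the furniture and walls round the work are solid. World frame = base frame: x ahead of the robot, y to its left, z up, the work surface at z = 0. Lengths are in m, angles in rad, forces in N, time in s.
With the tool pointing down it reaches from about 0.425 to 0.8 m from the base axis. Payload 8.3 kg.
Tool frame: the origin (TCP) lies midway between the tips of the shut fingers; the grasp point (between the pads) lies 19 mm behind it; z points along the fingers, y is the direction in which the jaws open and shut (so a half turn about z gives the same grasp; the last joint's range is limited). The gripper opens to 85 mm and grips with 20 to 120 N. Pads are 22 mm wide; open, the fingers measure 114 mm over their backs; the gripper's body (76 mm by 85 mm) begins 54 mm behind the grasp point. The pads swing forward as they close: fully open they stand 13 mm farther back than shut.
Start: joints at [1.037, 0.383, 0.016, 1.37, -0.006, 1.388, -0.046], TCP at [0.284, -0.557, 0.231] pointing down, gripper open.
Joint ranges: [-2.95, 2.95], [-0.25, 2.06], [-1.52, 1.56], [0.18, 2.33], [-1.44, 4.58], [0.02, 2.06], [-3.01, 3.01]. Speed limits (rad/s): [2.39, 2.39, 3.01, 3.01, 3.14, 3.14, 3.14].

### API

Orientations are given as [roll, pitch, yaw] about the fixed x, y, z axes, in that order (R = Rz(yaw) Ry(pitch) Rx(roll)).
In Python, from cell import arm, read_camera, job gives the robot as it stands. Calls block until the motion is done:
- arm.movep(position, orientation): joint-space move of the TCP to a pose.
- arm.line_to(position, orientation=None, v=0.15): straight line of the TCP; orientation=None keeps the orientation; v is the mean speed in m/s.
- arm.move_joints(angles): joint-space move.
- arm.set_gripper(opening, grip_force=None): opening from 0.0 (shut) to 1.0 (fully open); grip_force is the grip in N (None keeps the last); returns when the fingers have stopped.
- arm.sleep(seconds).
- arm.ik(position, orientation): joint angles nearest the present ones, or None.
- arm.read_state(): the state.
- read_camera(name): name is "scene" or "side" or "wrist"; returns a dict with "img" (420x560x3 uint8, red, green, blue), "camera_matrix" (3x3 intrinsics, pixels), "pose" (4x4, takes a point from camera to world coordinates). Camera axes: x right, y up, looking along -z (the intrinsics and any distortion apply to the point x, -y, -z); pixel columns grow to the right and rows downward; lengths in m; the calibration is good to about 2 mm. A picture is of the moment at which its call begins. There is no depth.
A pose or a line that the arm cannot do raises arm.Unreachable and nothing moves.
- job.hand_in(): hands the job in, once; it reports no verdict.
The state is a dict: "clock": time; "q": joint angles; "joint_vel": joint speeds; "tau": joint torques, N m; "position": TCP position; "tool_rot": TCP orientation; "wrist_force": force on the tool from outside, world axes, zero at the start; "moment": the same for the moment, N m; "finger_gap": opening from 0.0 (shut) to 1.0 (fully open).
Only numpy, scipy, OpenCV 4.12 (cv2) and the standard library are available. Lean on these libraries where they do the work, as an engineer would, in place of code of your own. Each camera call takes 0.05 s, during which the arm holds its last target. There are 200 camera calls.

### The job

One of the two glass tiles in the wooden rack is warped: lay both side by side, flat, on the dark steel checking plate and let go of them, then press down on their corners, several newtons firm, until you have found the one that rocks and tipped it over with your press. Leave the sound tile lying on the plate, take up the one that rocked and set it down flat, without dropping it, between the end walls of the aluminium reject cradle. Leave the pot, the glass triangle and the cutting disc where they are.

Things in the scene. Friction and masses are not known exactly. Their poses are not given: they have to be found in the camera images.
- tile_a_centre (a point): centre of tile a, half-way up: sawn slab-glass tile, pale, 66 mm long (its x), 48 mm wide (its y), 20 mm thick (its z, up), about 0.16 kg; one of the two tiles is flat, the other is warped (twisted) by about 1.4 mm at each corner, so that on a flat surface it rests on three corners with the fourth raised about 5 mm, and rocks over when that raised corner is pressed with under 1 N (it tips back when let go). Nothing else tells them apart, and either may lie in either berth. 
- tile_a_corner1 (a point): point on the upper face of tile a near a corner, at x = 26, y = 18 mm of the tile, 10 mm above its centre (warped tile: up to 1 mm more or less); a good point to press. Corner 3 is diagonally opposite.
- tile_a_corner2 (a point): point on the upper face of tile a near a corner, at x = -26, y = 18 mm of the tile, 10 mm above its centre (warped tile: up to 1 mm more or less); a good point to press. Corner 4 is diagonally opposite.
- tile_a_corner3 (a point): point on the upper face of tile a near a corner, at x = -26, y = -18 mm of the tile, 10 mm above its centre (warped tile: up to 1 mm more or less); a good point to press. Corner 1 is diagonally opposite.
- tile_a_corner4 (a point): point on the upper face of tile a near a corner, at x = 26, y = -18 mm of the tile, 10 mm above its centre (warped tile: up to 1 mm more or less); a good point to press. Corner 2 is diagonally opposite.
- tile_b_centre (a point): centre of tile b, half-way up: a tile of the same size as tile a; see there. Axes as for tile a.
- tile_b_corner1 (a point): point on the upper face of tile b near a corner, at x = 26, y = 18 mm of the tile, 10 mm above its centre (warped tile: up to 1 mm more or less); a good point to press. Corner 3 is diagonally opposite.
- tile_b_corner2 (a point): point on the upper face of tile b near a corner, at x = -26, y = 18 mm of the tile, 10 mm above its centre (warped tile: up to 1 mm more or less); a good point to press. Corner 4 is diagonally opposite.
- tile_b_corner3 (a point): point on the upper face of tile b near a corner, at x = -26, y = -18 mm of the tile, 10 mm above its centre (warped tile: up to 1 mm more or less); a good point to press. Corner 1 is diagonally opposite.
- tile_b_corner4 (a point): point on the upper face of tile b near a corner, at x = 26, y = -18 mm of the tile, 10 mm above its centre (warped tile: up to 1 mm more or less); a good point to press. Corner 2 is diagonally opposite.
- rack: fixed wooden rack in which the tiles start, lying flat, one in each berth; origin on the table under its centre. Base 50 mm (x) by 146 mm (y), 12 mm high; berths centred at y = +35 and -35 mm, the tiles' length along x. Battens (46 mm long along x, top 48 mm above the table) stand 2 to 3 mm from the long flanks of each tile, so there is no room for fingers there; the tile's two ends overhang the base by about 8 mm and are free to be taken.
- plate: fixed dark flat steel checking plate, 160 mm (x) by 220 mm (y), its upper face 25 mm above the table; origin on the table under its centre. It has room for both tiles side by side, at y = +55 and -55 mm with their length along x.
- cradle: fixed aluminium reject cradle; origin on the table under its centre. Base 104 mm (x) by 38 mm (y), its upper face 10 mm above the table, with two end walls 80 mm apart inside (along x), 38 mm wide (along y) and 46 mm high above the table. A tile lies in it with its length along x, between the walls with 7 mm to spare at each end: no room there for fingers, but both long flanks are open and overhang the base by 5 mm.
- pot: bystander: crusted pot, 92x104x89 mm, to the right of the rack; origin at the centre of its underside
- triangle: bystander: three-cornered piece of slab glass, 69x65x20 mm, behind the work; origin at the centre of its underside
- disc: bystander: worn cutting disc, 87 mm across, 8 mm thick, behind the work; origin at the centre of its underside
There are look-alikes about, which are no part of the job. What is shaped like the part that bears tile_a_centre but blue or yellow is not meant.

How it is judged:
On the way, in this order (a step that is already met when the one before it is completed fails the run):
1. both tiles lie on the checking plate, let go (x of tile_a_centre in the frame of plate between -0.062 and 0.062 m and y of tile_a_centre in the frame of plate between -0.092 and 0.092 m and z of tile_a_centre in the frame of plate between 0.031 and 0.042 m and angle between each of tile_a_centre, tile_b_centre's own z axis and vertical below 0.2 rad and x of tile_b_centre in the frame of plate between -0.062 and 0.062 m and y of tile_b_centre in the frame of plate between -0.092 and 0.092 m and z of tile_b_centre in the frame of plate between 0.031 and 0.042 m and contact force between the fingers and tile_a below 0.05 N and contact force between the fingers and tile_b below 0.05 N), for 0.2 s.
2. the warped tile, on the plate, is pressed down (over 3 N on the plate) at its raised corner, so that it rocks over (contact force between the fingers and tile_b above 1 N and contact force between tile_b and plate above 3 N and z of tile_b_corner1 in the frame of plate above 0.0475 m and x of tile_b_centre in the frame of plate between -0.062 and 0.062 m and y of tile_b_centre in the frame of plate between -0.092 and 0.092 m and z of tile_b_centre in the frame of plate between 0.031 and 0.042 m and angle between tile_b_centre's own z axis and vertical below 0.2 rad), for 0.05 s.
At the end, for the whole second after the job is handed in: The warped tile lies flat on the cradle's base between its end walls (centre within 10 mm along and 14 mm across of the cradle's centre), the sound tile lies flat on the plate with its centre at least 18 mm inside the edges; both are at rest and released (x of tile_b_centre in the frame of cradle between -0.01 and 0.01 m and y of tile_b_centre in the frame of cradle between -0.014 and 0.014 m and z of tile_b_centre in the frame of cradle between 0.016 and 0.028 m and angle between each of tile_b_centre, tile_a_centre's own z axis and vertical below 0.2 rad and angle between the x axis of tile_b_centre and the x axis of cradle, either way round below 0.25 rad and contact force between the fingers and tile_b below 0.05 N and linear speed of each of tile_b, tile_a below 0.02 m/s and angular speed of each of tile_b, tile_a below 0.2 rad/s and x of tile_a_centre in the frame of plate between -0.062 and 0.062 m and y of tile_a_centre in the frame of plate between -0.092 and 0.092 m and z of tile_a_centre in the frame of plate between 0.031 and 0.042 m and contact force between the fingers and tile_a below 0.05 N); the robot touches nothing.
It fails at once if a tile is dropped or thrown (faster than 0.8 m/s while not held) ((linear speed of tile_a above 0.8 m/s and contact force between the fingers and tile_a below 0.05 N) or (linear speed of tile_b above 0.8 m/s and contact force between the fingers and tile_b below 0.05 N)).
It fails at once if the pot, the triangle or the disc is shifted by more than 30 mm (distance of any of pot, triangle, disc from where it was at the start of the episode above 0.03 m).
It also fails if it takes over 72 s, if anything falls off the work surface, if the arm or the gripper's body presses on something with over 40 N, if the wrist force passes 120 N, or if a joint passes its speed limit or range.

## Working session

There is one attempt and no reset: what is moved stays moved. The work goes in short steps, each a Python script; the robot and the scene stay as the last script left them, time stands still between calls to the robot, and variables do not carry over. Pictures are saved under pics/ and viewed, about 8 in all and at most 12, crops included, and the job is handed in when it is done.

```bash
ls; mkdir -p pics; python3 - <<'E'
from cell import arm, read_camera
import cv2, numpy as np
ims=[]
for n in ["scene","side"]:
    c=read_camera(n); cv2.imwrite(f"pics/{n}0.png",c["img"][:,:,::-1])
    print(n,c["camera_matrix"].tolist(),np.round(c["pose"],4).tolist(),[k for k in c])
s=arm.read_state();print(s["clock"],s["tool_rot"],s["wrist_force"])
E
```

```text
pics
scene [[476.19179537440874, 0.0, 275.5282075876537], [0.0, 476.19179537440874, 200.46066975962225], [0.0, 0.0, 1.0]] [[0.4969, 0.4178, -0.7606, -0.5328], [-0.8677, 0.2524, -0.4282, -0.7648], [0.0131, 0.8728, 0.4879, 0.7267], [0.0, 0.0, 0.0, 1.0]] ['img', 'camera_matrix', 'pose']
side [[510.51652969424305, 0.0, 281.50482855126836], [0.0, 510.51652969424305, 213.2090015647468], [0.0, 0.0, 1.0]] [[-0.9026, 0.2242, -0.3676, -0.0491], [-0.4299, -0.4223, 0.798, 1.0607], [0.0236, 0.8783, 0.4775, 0.7901], [0.0, 0.0, 0.0, 1.0]] ['img', 'camera_matrix', 'pose']
0.1 [-3.13988801e+00  1.42114956e-05  4.70877368e-01] [-0.40905441  0.86726582 -0.11752118]
```

View pics/scene0.png

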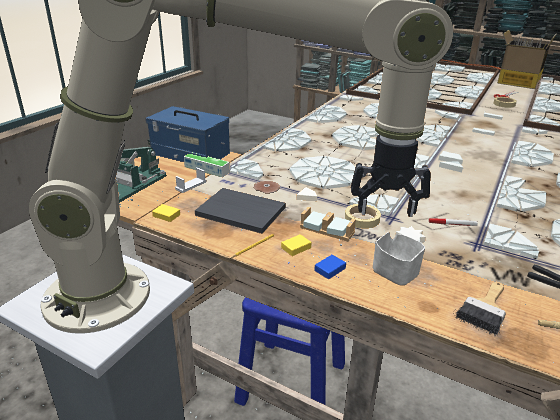

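View pics/side0.png

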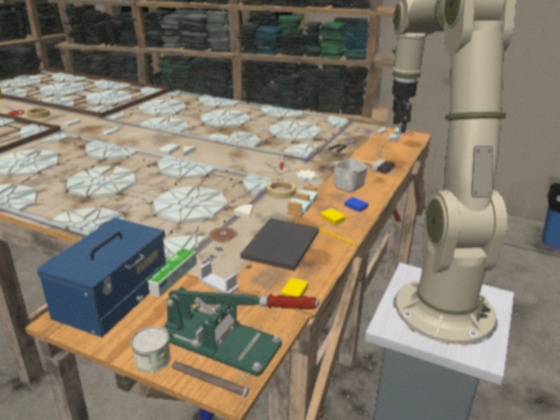

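Scene view: the rack with two pale tiles is at about (328,222), the dark plate at (240,210) and the cradle at (190,182). The yellow blocks (166,213) and (296,244) and the blue one (330,266) are look-alikes. The two pale tiles between the battens fit the description. Next I'll get rough positions and take close looks with the wrist camera.

```bash
cat > h.py <<'E'
from cell import arm, read_camera, job
import cv2, numpy as np
def px2w(c,u,v,z):
    K=c["camera_matrix"];P=np.array(c["pose"])
    d=np.linalg.inv(K)@[u,v,1]; d=P[:3,:3]@[d[0],-d[1],-d[2]]; o=P[:3,3]
    return o+d*(z-o[2])/d[2]
def w2px(c,p):
    P=np.array(c["pose"]);q=P[:3,:3].T@(np.array(p)-P[:3,3]);q=c["camera_matrix"]@[q[0],-q[1],-q[2]]
    return q[:2]/q[2]
def save(c,name,crop=None,s=1):
    im=c["img"][:,:,::-1]
    if crop: x0,y0,x1,y1=crop; im=im[y0:y1,x0:x1]
    cv2.imwrite(f"pics/{name}.png",cv2.resize(im,None,fx=s,fy=s,interpolation=cv2.INTER_CUBIC))
E
python3 - <<'E'
from h import *
c=read_camera("scene")
for n,u,v,z in [("rack",328,222,.03),("plate",240,210,.025),("cradle",190,182,.02),("pot",398,258,.04)]: print(n,px2w(c,u,v,z).round(3))
c=read_camera("side")
for n,u,v,z in [("rack",303,202,.03),("plate",282,243,.025),("cradle",218,275,.02),("pot",350,177,.04)]: print(n,px2w(c,u,v,z).round(3))
c=read_camera("wrist"); P=np.array(c["pose"]);s=arm.read_state()
print(P.round(3).tolist(),c["camera_matrix"].tolist(),s["position"])
E
```

```text
rack [ 0.522 -0.339  0.03 ]
plate [ 0.458 -0.089  0.025]
cradle [0.532 0.155 0.02 ]
pot [ 0.442 -0.562  0.04 ]
rack [ 0.507 -0.311  0.03 ]
plate [ 0.463 -0.059  0.025]
cradle [0.545 0.151 0.02 ]
pot [ 0.429 -0.551  0.04 ]
[[0.454, 0.851, 0.264, 0.35], [-0.891, 0.434, 0.133, -0.522], [-0.002, -0.295, 0.955, 0.374], [0.0, 0.0, 0.0, 1.0]] [[337.53125434560184, 0.0, 282.8061482195563], [0.0, 337.53125434560184, 212.38142659479388], [0.0, 0.0, 1.0]] [ 0.28344574 -0.55676422  0.23078792]
```

```bash
python3 - <<'E'
from h import *
arm.movep([0.5,-0.11,0.33],[np.pi,0,0.0])
c=read_camera("wrist"); save(c,"w1"); import pickle; pickle.dump(c,open("w1.pkl","wb"))
s=arm.read_state();print(s["clock"],s["position"],s["q"].round(2),np.array(c["pose"]).round(3).tolist())
E
```

```text
2.1417 [ 0.49979306 -0.11124562  0.32966838] [ 0.44  0.13 -0.32  1.48  0.04  1.54 -1.45] [[-0.002, 0.955, 0.296, 0.574], [-1.0, -0.001, -0.0, -0.11], [0.0, -0.296, 0.955, 0.473], [0.0, 0.0, 0.0, 1.0]]
```

View pics/w1.png

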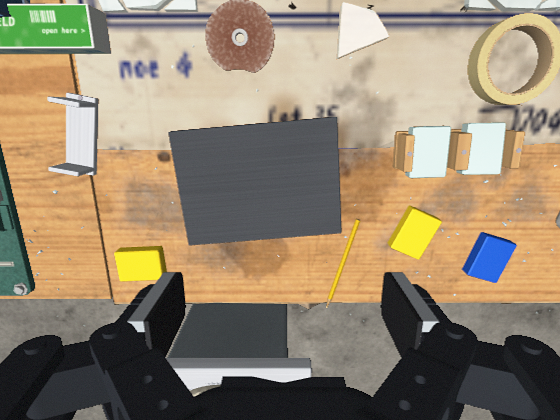

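The wrist view shows the plate with corners (170,131), (337,118), (341,233), (190,244), the two pale tiles in the rack at (430,152) and (483,149), and the cradle at (80,135). The yellow blocks at (140,264) and (415,232) and the blue one at (489,257) are the look-alikes, lying loose. I'll confirm in an enlarged crop.

```bash
python3 - <<'E'
import cv2, numpy as np
im=cv2.imread("pics/w1.png")
a=cv2.resize(im[110:190,385:530],None,fx=5,fy=5,interpolation=cv2.INTER_CUBIC)[:, :]
b=cv2.resize(im[85:185,40:110],None,fx=4,fy=4,interpolation=cv2.INTER_CUBIC)
o=np.zeros((400,725+0,3),np.uint8); o[:400,:725]=a
cv2.imwrite("pics/c1.png",cv2.copyMakeBorder(o,0,0,0,0,0)); 
# stack cradle to separate canvas at right shrunk
cc=np.zeros((600,800,3),np.uint8); cc[:320,:580]=cv2.resize(a,(580,320)); cc[:400,520:800][:, :]=cc[:400,520:800]
cc=np.zeros((580,790,3),np.uint8); cc[:280,:508]=cv2.resize(im[110:190,385:530],(508,280),interpolation=cv2.INTER_CUBIC)
cc[:400,510:790]=b
cv2.imwrite("pics/c1.png",cc[:400])
E
```

```text
(no output)
```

View pics/c1.png

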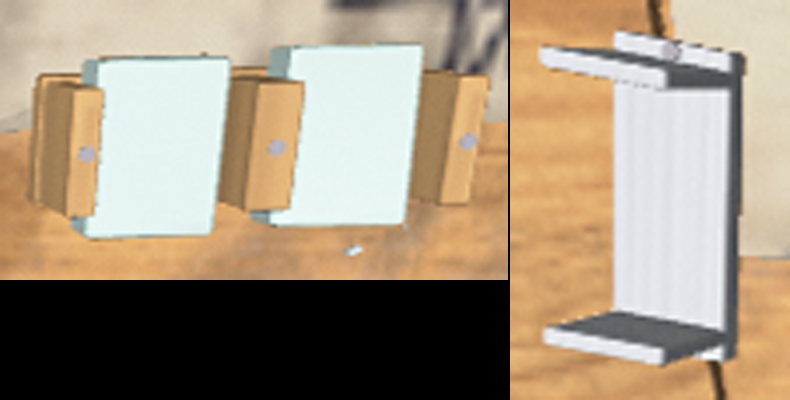

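Confirmed: the left tile's top corners in the crop are about (97,60), (231,58), (214,235), (90,238), and the right tile's are (290,47), (423,44), (406,223), (272,225). Cradle wall-top inner edges are (545,65)-(668,88) and (545,328)-(663,350).

```bash
python3 - <<'E'
from h import *
import pickle; c=pickle.load(open("w1.pkl","rb"))
def quad(n,pts,z):
    w=np.array([px2w(c,u,v,z)[:2] for u,v in pts]); r=cv2.minAreaRect((w*1000).astype(np.float32))
    print(n,w.mean(0).round(4),"sides",np.linalg.norm(np.roll(w,-1,0)-w,axis=1).round(4),"ang",[round(float(np.degrees(np.arctan2(*(np.roll(w,-1,0)-w)[i][::-1]))),1) for i in range(4)])
L=lambda p:[(385+x/3.503,110+y/3.5) for x,y in p]
quad("plate",[(170,131),(337,118),(341,233),(190,244)],.025)
quad("tL",L([(97,60),(231,58),(214,235),(90,238)]),.032)
quad("tR",L([(290,47),(423,44),(406,223),(272,225)]),.032)
quad("battL/M/R",L([(75,148),(278,148),(467,141),(278,148)]),.048)
quad("cradle walls",[(40+(x-510)/4,85+y/4) for x,y in [(545,65),(668,88),(663,350),(545,328)]],.046)
quad("cradle base",[(40+(x-510)/4,85+y/4) for x,y in [(613,35),(742,55),(735,362),(613,340)]],.010)
E
```

```text
plate [ 0.4752 -0.0785] sides [0.2157 0.1574 0.2158 0.158 ] ang [-85.8, -175.3, 94.4, 4.6]
tL [ 0.5183 -0.3012] sides [0.0484 0.0651 0.0468 0.0656] ang [-89.3, -177.3, 91.3, 4.1]
tR [ 0.5229 -0.3706] sides [0.0478 0.0656 0.0504 0.0651] ang [-88.8, -174.5, 90.8, 3.2]
battL/M/R [ 0.5215 -0.3356] sides [0.0724 0.0669 0.0669 0.0724] ang [-90.1, -88.0, 92.0, 89.9]
cradle walls [0.5391 0.161 ] sides [0.0364 0.0814 0.0369 0.081 ] ang [-100.5, 168.7, 78.9, -11.7]
cradle base [0.5389 0.1598] sides [0.0412 0.1028 0.0416 0.1013] ang [-98.7, 169.4, 79.3, -10.9]
```

```bash
cat >> h.py <<'E'
PL=np.array([.4752,-.0785]); PY=np.radians(4.7); RY=np.radians(3.7)
CR=np.array([.539,.1605]); CY=np.radians(-10.8)
TL=np.array([.5183,-.3012]); TR=np.array([.5229,-.3706])
rot=lambda a:np.array([[np.cos(a),-np.sin(a)],[np.sin(a),np.cos(a)]])
def ori(y): return [np.pi,0,y]
def st():
    s=arm.read_state(); return s["clock"],np.array(s["wrist_force"]),s["position"],s["finger_gap"]
E
python3 - <<'E'
from h import *
for n,p,y in [("L",TL,RY),("R",TR,RY),("P1",PL+rot(PY)@[0,.055],PY),("P2",PL+rot(PY)@[0,-.055],PY)]:
    for k in (np.pi/2,-np.pi/2,0,np.pi):
        q=arm.ik([*p,.0085],ori(y+k)); print(n,p.round(3),round(k,2),None if q is None else np.round(q,2))
for k in (0,np.pi): q=arm.ik([*CR,.01],ori(CY+k)); print("cr",None if q is None else np.round(q,2))
E
```

```text
L [ 0.518 -0.301] 1.57 [ 0.72  0.55 -0.32  1.67  0.21  0.95  0.38]
L [ 0.518 -0.301] -1.57 [ 0.53  0.53 -0.07  1.68  0.05  0.93 -2.64]
L [ 0.518 -0.301] 0 [ 0.61  0.54 -0.17  1.68  0.11  0.93 -1.12]
L [ 0.518 -0.301] 3.14 [ 1.3   0.99 -1.29  1.65  0.98  1.3   1.46]
R [ 0.523 -0.371] 1.57 [ 0.78  0.63 -0.3   1.55  0.21  1.    0.49]
R [ 0.523 -0.371] -1.57 [ 0.59  0.6  -0.03  1.56  0.02  0.98 -2.53]
R [ 0.523 -0.371] 0 [ 0.66  0.61 -0.13  1.56  0.09  0.98 -1.  ]
R [ 0.523 -0.371] 3.14 [ 1.33  1.05 -1.3   1.53  1.03  1.36  1.58]
P1 [ 0.471 -0.024] 1.57 [ 0.39  0.34 -0.46  2.01  0.21  0.83 -0.11]
P1 [ 0.471 -0.024] -1.57 [-0.18  0.31  0.18  2.04 -0.08  0.81 -3.01]
P1 [ 0.471 -0.024] 0 [ 0.35  0.34 -0.41  2.01  0.18  0.83 -1.66]
P1 [ 0.471 -0.024] 3.14 [ 1.    0.71 -1.28  1.99  0.79  1.07  1.  ]
P2 [ 0.48  -0.133] 1.57 [ 0.54  0.38 -0.39  1.95  0.19  0.85  0.13]
P2 [ 0.48  -0.133] -1.57 [ 0.38  0.36 -0.2   1.95  0.09  0.84 -2.93]
P2 [ 0.48  -0.133] 0 [ 0.47  0.37 -0.3   1.95  0.15  0.84 -1.4 ]
P2 [ 0.48  -0.133] 3.14 [ 1.18  0.78 -1.29  1.92  0.85  1.13  1.2 ]
cr [ 0.07  0.52 -0.53  1.77  0.32  0.94 -2.35]
cr [ 0.2   0.57 -0.7   1.76  0.43  0.97  0.71]
```

```bash
python3 - <<'E'
from h import *
o=ori(RY+np.pi/2)
arm.set_gripper(1.0,40)
arm.movep([*TL,.12],o); f0=st()[1]
for z in (.06,.03,.0085):
    arm.line_to([*TL,z],v=.1); t=st(); print(z,(t[1]-f0).round(2),t[2].round(4))
    if np.abs(t[1]-f0).max()>5: break
else:
    arm.set_gripper(0.0,40); t=st(); print(t[0],t[3],(t[1]-f0).round(2))
    arm.line_to([*TL,.14],v=.12); t=st(); print(t[0],t[3],(t[1]-f0).round(2))
c=read_camera("wrist"); save(c,"g1"); save(read_camera("scene"),"g1s",(180,150,420,290),3)
E
```

```text
0.06 [-0.02 -0.76  0.27] [ 0.5187 -0.3013  0.0605]
0.03 [ 0.21 -0.65  0.71] [ 0.5182 -0.3012  0.0299]
0.0085 [ 0.47 -1.33 -0.22] [ 0.518  -0.301   0.0082]
5.8917 0.7633675794728068 [-1.4   0.37  4.93]
7.1417 0.7619306276136233 [-0.77 -0.49 -1.2 ]
```

View pics/g1.png

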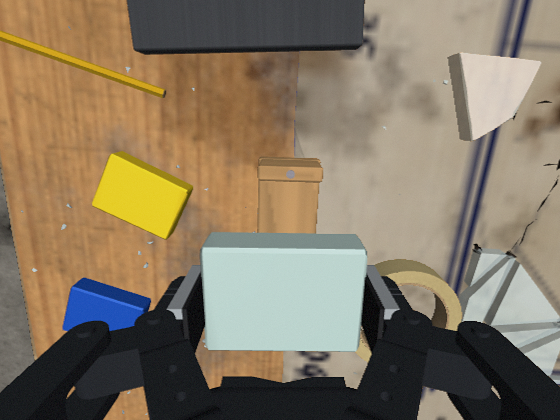

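Tile is held squarely between the pads, at (284,292). Next: lay it on the plate at y=+55, then fetch the second.

```bash
cat >> h.py <<'E'
def setdown(p,yaw,znom,zlow,zhi=.10):
    arm.movep([*p,zhi],ori(yaw)); arm.line_to([*p,znom+.004],v=.1); f0=st()[1]; z=znom+.004
    while z>zlow:
        z-=.001; arm.line_to([*p,z],v=.03); d=(st()[1]-f0)[2]
        if d>3: break
    print("set z",round(z,4),"df",round(d,2)); 
    arm.set_gripper(1.0); arm.line_to([*p,zhi],v=.12); print("t",st()[0])
def pick(p,yaw,z,zhi=.12):
    arm.movep([*p,zhi],ori(yaw)); f0=st()[1]
    arm.line_to([*p,z+.02],v=.15); arm.line_to([*p,z],v=.08); t=st(); print("down",(t[1]-f0).round(1))
    if np.abs(t[1]-f0).max()>8: raise SystemExit("collision")
    arm.set_gripper(0.0,40); print("gap",st()[3])
    arm.line_to([*p,zhi],v=.12); print("lifted gap",st()[3])
P1=PL+rot(PY)@[0,.055]; P2=PL+rot(PY)@[0,-.055]
E
python3 - <<'E'
from h import *
setdown(P1,PY+np.pi/2,.0215,.0195)
pick(TR,RY+np.pi/2,.0085)
setdown(P2,PY+np.pi/2,.0215,.0195,.12)
arm.movep([.44,-.08,.26],ori(PY)); 
c=read_camera("wrist"); save(c,"p1"); import pickle; pickle.dump(c,open("p1.pkl","wb")); print(st())
E
```

```text
set z 0.0215 df 12.38
t 11.3833
down [-1.1 -0.2  0.5]
gap 0.7647128111421556
lifted gap 0.7618376509187007
set z 0.0215 df 10.29
t 19.625
(21.0833, array([-0.51637712, -0.69274752,  0.07423946]), array([ 0.43978489, -0.08012582,  0.25932558]), 1.0014136976401489)
```

View pics/p1.png

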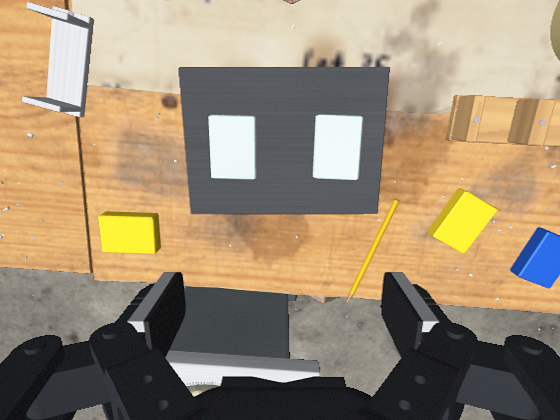

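Both tiles lie on the plate, at (232,147) and (337,147). Now I'll press the corners of the left tile and log the force traces, using the side camera to watch for rocking.

```bash
cat >> h.py <<'E'
import pickle
def press(ctr,dx,dy,F=6.0,zlow=.0415):
    p=ctr+rot(PY)@[dx,dy]
    arm.line_to([*p,.062],v=.2); arm.line_to([*p,.055],v=.1); arm.sleep(.05); f0=st()[1]
    a=read_camera("side")["img"]; a2=read_camera("scene")["img"]
    z=.052; tr=[]; d=0
    while z>zlow and d<F:
        z-=.0005 if d>2.5 else .001
        arm.line_to([*p,z],v=.05); t=st(); d=(t[1]-f0)[2]; tr.append((round(t[2][2]*1e3,1),round(d,1)))
    arm.sleep(.15); d=(st()[1]-f0)[2]
    b=read_camera("side")["img"]; b2=read_camera("scene")["img"]
    arm.line_to([*p,.062],v=.2)
    print((dx,dy),tr,"hold",round(d,1)); return a,b,a2,b2
E
python3 - <<'E'
from h import *
c=pickle.load(open("p1.pkl","rb"))
T=[]
for x0,x1 in ((195,275),(300,378)):
    g=c["img"][95:200,x0:x1].min(2)>170; m=cv2.moments(g.astype(np.uint8),True)
    T.append(px2w(c,x0+m["m10"]/m["m00"],95+m["m01"]/m["m00"],.045)[:2])
print("seen",np.round(T,4),"cmd",P1.round(4),P2.round(4))
arm.set_gripper(0.0,40); arm.movep([*P1,.09],ori(PY))
R={}
for dx,dy in ((26,18),(-26,18),(-26,-18),(26,-18)): R[dx,dy]=press(P1,dx/1e3,dy/1e3)
pickle.dump(R,open("R1.pkl","wb")); print(st()[0])
E
```

```text
seen [[ 0.471  -0.023 ]
 [ 0.4799 -0.1323]] cmd [ 0.4707 -0.0237] [ 0.4797 -0.1333]
(0.026, 0.018) [(np.float64(50.7), np.float64(0.8)), (np.float64(49.9), np.float64(0.8)), (np.float64(48.9), np.float64(0.8)), (np.float64(47.9), np.float64(0.0)), (np.float64(46.9), np.float64(0.2)), (np.float64(45.9), np.float64(0.4)), (np.float64(45.2), np.float64(2.5)), (np.float64(45.1), np.float64(8.8))] hold 8.3
(-0.026, 0.018) [(np.float64(50.7), np.float64(0.1)), (np.float64(50.0), np.float64(-1.0)), (np.float64(49.0), np.float64(0.2)), (np.float64(47.9), np.float64(-0.7)), (np.float64(46.9), np.float64(-0.3)), (np.float64(45.9), np.float64(-0.4)), (np.float64(45.1), np.float64(0.8)), (np.float64(45.0), np.float64(15.3))] hold 15.6
(-0.026, -0.018) [(np.float64(50.7), np.float64(-0.7)), (np.float64(50.0), np.float64(-0.7)), (np.float64(49.0), np.float64(-1.9)), (np.float64(47.9), np.float64(-1.9)), (np.float64(46.9), np.float64(-1.3)), (np.float64(45.9), np.float64(-1.4)), (np.float64(45.1), np.float64(1.1)), (np.float64(45.0), np.float64(14.6))] hold 15.2
(0.026, -0.018) [(np.float64(50.8), np.float64(0.1)), (np.float64(50.0), np.float64(1.1)), (np.float64(48.9), np.float64(1.0)), (np.float64(47.9), np.float64(0.5)), (np.float64(46.9), np.float64(0.4)), (np.float64(45.9), np.float64(0.3)), (np.float64(45.1), np.float64(2.2)), (np.float64(45.1), np.float64(12.5))] hold 12.6
35.7167
```

The left tile is solid at all four corners (45.0–45.1 mm under 8–15 N), so it is the sound one. Next, press the right tile's corners with a shorter stroke.

```bash
sed -i 's/arm.line_to(\[\*p,.055\],v=.1); arm.sleep(.05); f0/f0/; s/\[\*p,.062\],v=.2/[*p,.058],v=.3/g; s/    z=.052; tr/    arm.line_to([*p,.048],v=.1); z=.048; tr/' h.py
python3 - <<'E'
from h import *
np.set_printoptions(legacy='1.25')
arm.movep([*P2,.065],ori(PY))
R={}
for dx,dy in ((-26,18),(-26,-18),(26,-18),(26,18)): R[dx,dy]=press(P2,dx/1e3,dy/1e3,5.0)
pickle.dump(R,open("R2.pkl","wb")); print(st()[0])
c=read_camera("side"); print([w2px(c,[*(P2+rot(PY)@[a/1e3,b/1e3]),.045]).round() for a,b in R])
E
```

```text
(-0.026, 0.018) [(47.2, -0.6), (46.1, -0.3), (45.6, 6.9)] hold 6.5
(-0.026, -0.018) [(47.2, 0.2), (46.1, -0.2), (45.3, 5.4)] hold 6.0
(0.026, -0.018) [(47.2, 1.3), (46.1, 0.9), (45.6, 7.2)] hold 7.3
(0.026, 0.018) [(47.1, 0.5), (46.0, 0.6), (45.3, 4.1), (45.2, 8.8)] hold 8.0
43.95
[array([294., 229.]), array([298., 223.]), array([282., 219.]), array([277., 225.])]
```

The right tile's diagonals differ (45.6 against 45.2 mm), which is the sign of the warp. I'll verify that it rocked by comparing before and pressed images for the four presses.

```bash
python3 - <<'E'
from h import *
R=pickle.load(open("R2.pkl","rb")); R1=pickle.load(open("R1.pkl","rb"))
cs={"side":read_camera("side"),"scene":read_camera("scene")}
rows=[]
for k in R:
    x,y=(int(v) for v in w2px(cs["side"],[*P2,.04])); u,v=(int(q) for q in w2px(cs["scene"],[*P2,.04]))
    a,b,a2,b2=R[k]
    cr=[a[y-20:y+20,x-28:x+28],b[y-20:y+20,x-28:x+28],a2[v-20:v+20,u-28:u+28],b2[v-20:v+20,u-28:u+28]]
    rows.append(np.hstack([cv2.resize(i,(196,140),interpolation=cv2.INTER_CUBIC) for i in cr]))
cv2.imwrite("pics/rock.png",np.vstack(rows)[:,:,::-1])
E
```

```text
(no output)
```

View pics/rock.png

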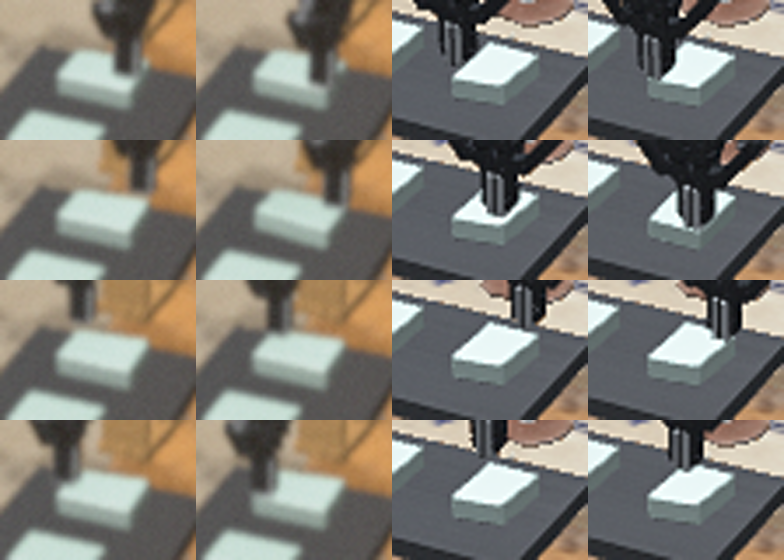

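```bash
python3 - <<'E'
from h import *
cs={"side":read_camera("side"),"scene":read_camera("scene")}
for nm,C,f in (("sound",P1,"R1.pkl"),("right",P2,"R2.pkl")):
  R=pickle.load(open(f,"rb"))
  for k in R:
    out=[]
    for j,n in ((0,"side"),(2,"scene")):
        a,b=(cv2.cvtColor(i,cv2.COLOR_RGB2GRAY).astype(float) for i in R[k][j:j+2])
        for q in ((26,18),(-26,18),(-26,-18),(26,-18)):
            u,v=w2px(cs[n],[*(C+rot(PY)@[q[0]*1.2e-3,q[1]*1.2e-3]),.04]).round().astype(int)
            out.append(round(float(np.abs(a-b)[v-4:v+5,u-4:u+5].mean()),1))
    print(nm,k,"side",out[:4],"scene",out[4:])
E
```

```text
sound (26, 18) side [26.7, 1.9, 1.8, 15.3] scene [33.4, 1.6, 1.3, 0.9]
sound (-26, 18) side [1.6, 30.4, 7.6, 1.9] scene [11.8, 26.2, 0.8, 0.9]
sound (-26, -18) side [1.5, 1.7, 23.6, 1.4] scene [27.3, 1.0, 41.1, 1.8]
sound (26, -18) side [1.9, 2.1, 2.5, 21.0] scene [1.6, 3.2, 2.2, 34.8]
right (-26, 18) side [3.3, 28.6, 9.6, 1.7] scene [27.6, 24.9, 7.8, 4.7]
right (-26, -18) side [9.3, 8.0, 33.9, 4.5] scene [26.0, 9.8, 27.5, 17.1]
right (26, -18) side [1.7, 1.7, 1.9, 24.3] scene [1.5, 2.4, 4.9, 35.2]
right (26, 18) side [23.2, 2.2, 2.4, 25.0] scene [30.7, 2.3, 4.0, 2.2]
```

Pressing (-26,-18) moved the rest of the right tile (image difference 8–10, against about 1.8 on the sound tile), so it rocked over there at 6 N. It is the warped one. Picking it up by the flanks and looking above the cradle.

```bash
python3 - <<'E'
from h import *
p=np.array([.4798,-.1328])
arm.line_to([*p,.12],v=.25)
arm.set_gripper(1.0,40); pick(p,PY,.025)
arm.movep([*CR,.12],ori(CY)); c=read_camera("wrist"); save(c,"cr",None,1.4); pickle.dump(c,open("cr.pkl","wb")); print(st())
E
```

```text
down [-0.7 -0.2  2.2]
gap 0.5592202462360993
lifted gap 0.5530502079341909
(49.2833, array([-0.37562818, -0.49601772, -0.67043987]), array([0.53930714, 0.15824063, 0.11956947]), 0.5528161642860725)
```

View pics/cr.png

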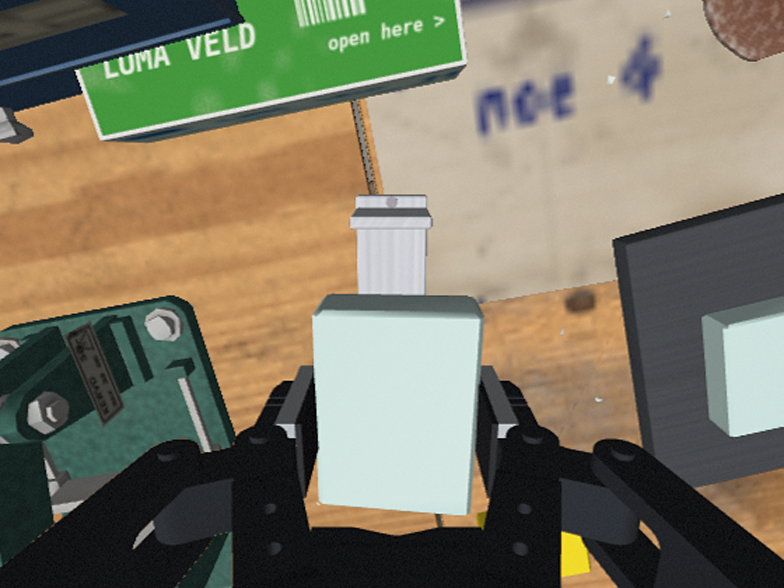

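```bash
python3 - <<'E'
from h import *
c=pickle.load(open("cr.pkl","rb"))
A,B=[px2w(c,u/1.4,227/1.4,.046)[:2] for u in (352,431)]; D,E=[px2w(c,u/1.4,195/1.4,.010)[:2] for u in (357,427)]
print("inner wall edge",A.round(4),B.round(4),np.linalg.norm(A-B), "pred",(CR+rot(CY)@[.04,0]).round(4))
print("base edge mid",((D+E)/2).round(4),np.linalg.norm(D-E),"pred",(CR+rot(CY)@[.052,0]).round(4))
yaw=np.degrees(np.arctan2(*(A-B)[::-1]))-90; yaw2=np.degrees(np.arctan2(*(D-E)[::-1]))-90;print("yaw",yaw,yaw2)
for z in (.138,.1395):
    w=np.array([px2w(c,u/1.4,v/1.4,z)[:2] for u,v in ((313,313),(482,314),(468,514),(319,503))])
    print("tile",w.mean(0).round(4),np.linalg.norm(np.roll(w,-1,0)-w,axis=1).round(4))
print(arm.read_state()["position"])
E
```

```text
inner wall edge [0.5833 0.1714] [0.5765 0.1358] 0.036231586322986696 pred [0.5783 0.153 ]
base edge mid [0.5909 0.1514] 0.0367042343465435 pred [0.5901 0.1508]
yaw -10.8895852480169 -10.884682941349908
tile [0.5373 0.1599] [0.0471 0.0681 0.0479 0.0641]
tile [0.5382 0.1598] [0.0466 0.0673 0.0473 0.0633]
[0.53930714 0.15824063 0.11956947]
```

Cradle and tile positions agree to within 1–2 mm, against 7 mm of clearance. Setting it down.

```bash
python3 - <<'E'
from h import *
setdown(np.array([.5405,.160]),CY,.010,.0065,.12)
arm.line_to([.50,.12,.22],v=.25)
c=read_camera("wrist"); save(c,"fin"); print(st())
E
```

```text
set z 0.01 df 5.46
t 53.275
(53.9333, array([ 0.37278204, -0.18768778, -1.07745247]), array([0.49952624, 0.11998387, 0.21892391]), 1.0017998103183237)
```

View pics/fin.png

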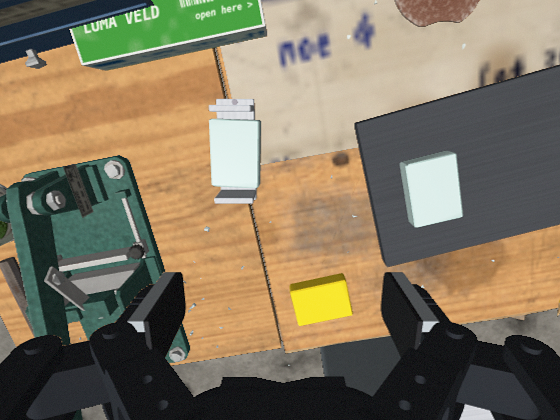

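The warped tile lies in the cradle at (235,153) between the end walls (107 and 197). The sound tile is on the plate at (432,190), and the gripper is clear.

```bash
python3 -c "
from h import *
print(job.hand_in(), st()[0])"
```

```text
the job is handed in; nothing more can be done
the job is handed in; nothing more can be done
```

I found the warped tile, tipped it over with a press and set it in the reject cradle. The sound tile is still on the plate. I handed the job in at about 54 s of the 72 s allowed; it reports no verdict.

- **Laying out:** I laid both tiles on the plate at y = ±55 mm and let go of them. The camera put their centres within 1 mm of where I aimed.
- **Sound tile:** the tile at y = +55 was solid at all four corners, 45.0–45.1 mm under 8–15 N.
- **Warped tile:** the tile at y = -55 showed different heights on its two diagonals, 45.6 and 45.2 mm. Pressing its (-26, -18) corner with about 6 N visibly shifted the rest of the tile in the side camera. I could not measure how far the opposite corner rose, because the enlarged pictures were too blurred. That full tip-over therefore rests on the force and the image difference.
- **Cradle:** I gripped the warped tile by its long flanks and lowered it until it touched, at the expected height with 5 N. The last picture shows it between the end walls, the sound tile on the plate and the gripper clear.
- **Bystanders:** the arm did not go near the pot, triangle or disc, but I made no separate final check of their positions.

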